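# Hang the plaster sieves nested on the bench hook

### The arm

A 6-joint arm with a two-finger parallel gripper is mounted at the origin on the work surface. World frame = base frame: x ahead of the robot, y to its left, z up, the work surface at z = 0. Lengths are in m, angles in rad, forces in N, time in s.
With the tool pointing down it reaches from about 0.35 to 0.775 m from the base axis. Payload 5.5 kg.
Tool frame: the origin (TCP) lies on the centre line of the jaws, within the pads' length; the fingertips stand 19 mm ahead of it and the grasp point (between the pads) is the TCP; z points along the fingers, y is the direction in which the jaws open and shut (so a half turn about z gives the same grasp; the last joint's range is limited). The gripper opens to 85 mm and grips with 20 to 120 N. Pads are 22 mm wide; open, the fingers measure 114 mm over their backs; the gripper's body (76 mm by 85 mm) begins 54 mm behind the grasp point. The pads swing forward as they close: fully open they stand 13 mm farther back than shut.
Start: joints at [-1.386, 0.313, 0.046, 1.304, 0, 1.431], TCP at [0.183, -0.545, 0.25] pointing down, gripper open.
Joint ranges: [-2.76, 2.76], [-0.86, 1.69], [-1.03, 1.26], [-2.2, 2.34], [-1.47, 1.5], [-3.14, 3.14]. Speed limits (rad/s): [2.57, 2.57, 3.14, 3.14, 3.14, 3.14].

### API

Orientations are given as a 3x3 rotation matrix whose columns are the frame's x, y, z axes.
In Python, from cell import status, viewer, job gives the robot as it stands.
- The arm moves only by the tool jog_arm, never from a script. Its argument "moves" is a list of rows, each a list of 3 entries, a list of its own where there are three numbers: the turn, a rotation vector about the tool's x, y, z in rad, then the shift along the tool's x, y, z in cm, then the gripper's target within -1 to 1 (shut at 1, half-way at 0, fully open at -1). In form: [[[rx, ry, rz], [x, y, z], claw], ...]. A call has 1 to 10 rows; each row shifts and turns the commanded pose from where the row before left it, along the tool's axes as they then stand; what a row does not reach is not made up. A row lasts 1/8 s, in which the tool goes at most 62.5 mm and 10.7 degrees, less where a joint would pass 70% of its speed; a pose out of reach is approached as far as the arm can. A call with a gripper value outside its range is refused whole. The fingers move at their own pace and stop on an object; "grip_force" is the grip in N (left out, the last holds). Time passes only in rows, so rows that do not move let the fingers close. It gives the time, the measured TCP pose, the force and the opening at its end, in the units of the state.
- status.get_state(): the state, without advancing time (a new reading comes with each control period).
- viewer.snapshot(name): name is "scene" or "side" or "wrist"; returns a dict with "image" (420x560x3 uint8, red, green, blue), "intrinsics" (3x3 intrinsics, pixels), "dist_coeffs" ([k1, k2, p1, p2, k3] as OpenCV has them; the pictures are not rectified), "rvec" (rotation vector, rad) and "tvec" (3), from world to camera coordinates, as OpenCV has them. Camera axes: x right, y down, z forward; pixel columns grow to the right and rows downward; lengths in m; the calibration is good to about 2 mm. A picture is of the moment at which its call begins. There is no depth.
- job.sign_off(): hands the job in, once; it reports no verdict.
The state is a dict: "clock": time; "q": joint angles; "joint_vel": joint speeds; "effort": joint torques, N m; "position": TCP position; "tool_rot": TCP orientation; "wrist_force": force on the tool from outside, world axes, zero at the start; "moment": the same for the moment, N m; "grip_width": opening from 0.0 (shut) to 1.0 (fully open).
Only numpy, scipy, OpenCV 4.12 (cv2) and the standard library are available. Lean on these libraries where they do the work, as an engineer would, in place of code of your own. Each camera call takes 0.05 s, during which the arm holds its last target. There are 200 camera calls.

### The job

The large plaster sieve already hangs on the bench hook: hang the medium and then the small one in front of it by their loops, meshes towards the stand, so that the three sit one inside the other. Push the medium one back along the arm until the large sieve and the stiff red collar behind it are fully home against the board, then push the small one back until its loop is flush; lean on each for a moment with about 12 N before letting go. Set them down on the arm gently and leave them hanging still, never push one sieve against another harder than 25 N, and leave the other things on the bench where they are.

Things in the scene. Friction and masses are not known exactly. Their poses are not given: they have to be found in the camera images.
- hook: Fixed hook stand: steel foot 190 x 150 x 12 mm, wooden post, green board 100 mm wide from 137 to 227 mm above the table, and a level steel arm out of the board's front face. Origin: on the table, directly under the root of the arm in the board's front face; the arm runs along -x of this frame, z up.
- hook_root (a point): Middle of the arm's top face where it leaves the board, 205 mm above the table; axes as the stand's. The arm is a flat bar 14 mm wide and 10 mm high, 160 mm long towards -x; its last 8 mm are an upturned tip rising 12 mm above the arm's top face (22 mm over all).
- hook_tip (a point): The outer end of the arm, on its centre line, level with the top face of the arm (the upturned tip rises 12 mm above this point).
- collar (a joint): Stiff red collar that slides on the arm, 24 mm long, 34 mm wide, reaching 10 mm above and 18 mm below the arm's top face. Value: gap in m between collar and board, 0 is fully home, at most 0.036; the collar's front face is 24 mm + this value from the board. It needs about 5 N to slide and stays where it is left; at home it stops hard.
- large: Large plaster sieve, dark wooden box frame hanging on the arm by its loop, 130 wide (y), 120 high (z), 32 deep (x), walls 6, wire mesh at the back, 250 g. On top, over its front 16 mm, a flat-sided steel loop 40 wide outside, window 28 wide x 34 high, top bar 8 thick (mm). Origin: underside, mid-width, plane of the open front; x runs from open front to mesh. It slides along the arm.
- large_eye (a point): Middle of the underside of the large sieve's loop bar (the face that rests on the arm; at the start 68 to 78 mm from the board): 8 mm behind the open front, 154 mm above the sieve's underside. Axes as the sieve's.
- medium: Medium plaster sieve, mid-brown wooden box frame standing on edge, 96 wide (y), 86 high (z), 32 deep (x), walls 6, wire mesh at the back, 210 g. On top, over its front 16 mm, a flat-sided steel loop 46 wide outside, window 28 wide x 50 high, top bar 8 thick (mm). Origin: underside, mid-width, plane of the open front; x runs from open front to mesh. Grip the loop's outer sides from above.
- medium_eye (a point): The same point of the medium sieve's loop, 136 mm above its underside. Loops pushed flush have these points 16 mm apart.
- small: Small plaster sieve, pale wooden box frame standing on edge, 62 wide (y), 52 high (z), 32 deep (x), walls 6, wire mesh at the back, 180 g. On top, over its front 16 mm, a flat-sided steel loop 52 wide outside, window 28 wide x 66 high, top bar 8 thick (mm). Origin: underside, mid-width, plane of the open front; x runs from open front to mesh. Grip the loop's outer sides from above.
- small_eye (a point): The same point of the small sieve's loop, 118 mm above its underside.
- cup: Bystander: clear plastic cup, 76 mm wide, 100 mm high. Origin under its centre.
- bowl: Bystander: black mixing bowl, 120 mm wide, 60 mm high. Origin under its centre.
- sanding_block: Bystander: red-brown sanding block 90 x 50 x 28 mm. Origin under its centre.
- spatula: Bystander: flat spatula lying on the bench along its x.
- rosette: Bystander: white plaster rosette, 84 mm wide, 30 mm high. Origin under its centre.
- fragment: Bystander: white piece of plaster moulding, 90 x 40 x 38 mm. Origin under its centre.
Not all that is in view belongs to the job. Leave any green or yellow look-alike of the small alone.

How it is judged:
By the outcome, as a careful person would: the job done as asked, in the order asked, and still so for the second after the job is handed in, with the robot touching nothing.
It also fails if it takes over 72 s, if anything falls off the work surface, if the arm or the gripper's body presses on something with over 40 N, if the wrist force passes 120 N, or if a joint passes its speed limit or range.

## Working session

There is one attempt and no reset: what is moved stays moved. The work goes in short steps, Python scripts to look and compute and a tool call to move; the robot and the scene stay as the last step left them, time stands still between calls to the robot, and variables do not carry over. Pictures are saved under pics/ and viewed, about 8 in all and at most 12, crops included, and the job is handed in when it is done.

Besides the shell and the picture viewer there is one more tool, called after "Request:" by a JSON object that holds its "method" and its "body". jog_arm: Moves the arm, as the interface text tells. Its arguments: {"type":"object","properties":{"moves":{"type":"array","items":{"type":"array"}},"grip_force":{"type":"number"}},"required":["moves"]}

```bash
mkdir -p pics; cat > h.py <<'E'
import numpy as np, cv2
from cell import status, viewer, job
def snap(n,f=None):
    s=viewer.snapshot(n)
    if f: cv2.imwrite('pics/'+f,s['image'][:,:,::-1])
    return s
def ray(s,uv):
    R,_=cv2.Rodrigues(np.array(s['rvec'],float)); t=np.array(s['tvec'],float).ravel()
    p=cv2.undistortPoints(np.array([[uv]],float),np.array(s['intrinsics']),np.array(s['dist_coeffs']))[0,0]
    return -R.T@t, R.T@np.array([p[0],p[1],1.])
def onz(s,uv,z):
    c,d=ray(s,uv); return c+d*(z-c[2])/d[2]
def tri(obs):
    A=np.zeros((3,3));b=np.zeros(3)
    for s,uv in obs:
        c,d=ray(s,uv); d/=np.linalg.norm(d); P=np.eye(3)-np.outer(d,d); A+=P;b+=P@c
    x=np.linalg.solve(A,b)
    return x,[np.linalg.norm(np.cross(x-ray(s,uv)[0],ray(s,uv)[1]/np.linalg.norm(ray(s,uv)[1]))) for s,uv in obs]
def proj(s,X):
    return cv2.projectPoints(np.atleast_2d(np.array(X,float)),np.array(s['rvec'],float),np.array(s['tvec'],float),np.array(s['intrinsics']),np.array(s['dist_coeffs']))[0][:,0]
E
python3 - <<'E'
from h import *
import pickle
a=snap('scene','sc0.png');b=snap('side','si0.png');c=snap('wrist','wr0.png')
pickle.dump([a,b,c],open('s0.pkl','wb'))
for s in(a,b,c): print(ray(s,(280,210)))
print(status.get_state())
E
```

```text
(array([1.35502431, 0.0420009 , 0.72022469]), array([-0.81778158, -0.08842297, -0.56871642]))
(array([0.35817358, 1.05899607, 1.02653469]), array([ 0.09233115, -0.80662117, -0.58422941]))
(array([ 0.25767449, -0.51972005,  0.37177654]), array([-0.29597854, -0.09632752, -0.9503304 ]))
{'clock': 0.15, 'q': array([-1.38556953e+00,  3.13861438e-01,  4.52179618e-02,  1.30359306e+00,
       -1.08823768e-05,  1.43122600e+00]), 'joint_vel': array([ 0.00159004, -0.00358822,  0.00253184, -0.00092558,  0.00107939,
       -0.00061332]), 'effort': array([ 1.49004296e-03, -4.81064916e+01,  2.98816001e+01,  1.38901931e-02,
       -1.40888878e-04, -5.60056620e-06]), 'position': array([ 0.18342849, -0.54457408,  0.24958562]), 'tool_rot': array([[ 9.47715510e-01,  3.19116337e-01, -2.75937979e-04],
       [ 3.19116400e-01, -9.47714475e-01,  1.41356526e-03],
       [ 1.89581352e-04, -1.42771406e-03, -9.99998963e-01]]), 'wrist_force': array([ 0.19240788,  0.79942551, -0.2803412 ]), 'moment': array([ 0.05139794, -0.02713986,  0.06483212]), 'grip_width': 1.0030393883510735}
```

View pics/sc0.png

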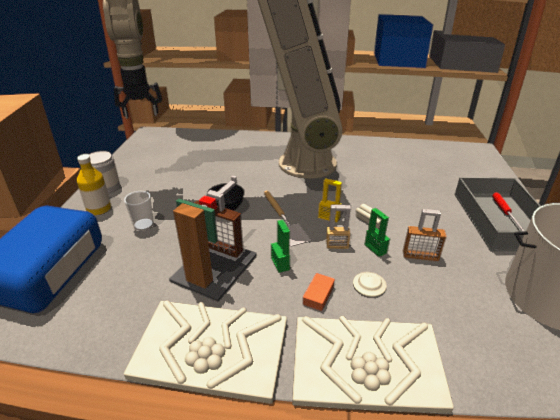

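View pics/si0.png

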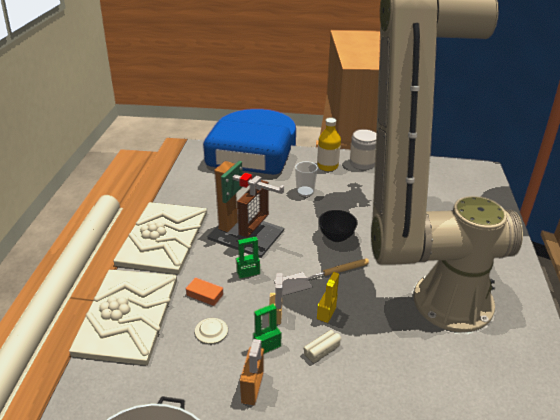

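Scene view: the stand is at about (205,235), with the arm running to the upper right to about (235,182). Two pieces fit the wooden sieves: mid-brown at (424,242) and pale at (339,236). The look-alikes are green at (283,245) and (377,232) and yellow at (330,200). In the side view the wooden ones are at (252,375) and (277,300). I'll confirm with an enlarged crop.

```bash
python3 - <<'E'
from h import *
import pickle
a,b,c=pickle.load(open('s0.pkl','rb'))
def t(s,x,y,w=100,h=75): return cv2.resize(s['image'][y:y+h,x:x+w,::-1],(400,300),interpolation=cv2.INTER_CUBIC)
cv2.imwrite('pics/c1.png',np.vstack([np.hstack([t(a,165,175,100,75),t(b,205,160,100,75)]),np.hstack([t(a,320,190,133,100),t(b,220,270,180,135)])]))
E
```

```text
(no output)
```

View pics/c1.png

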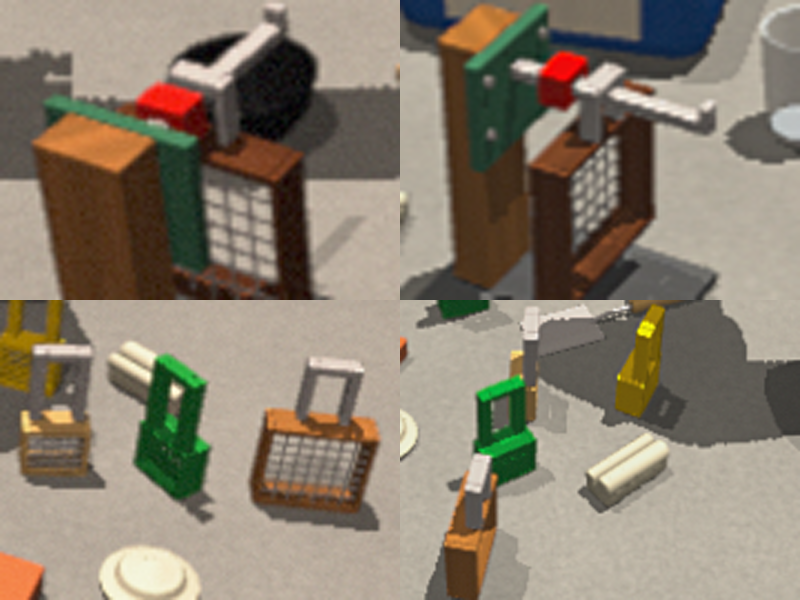

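```bash
python3 - <<'E'
from h import *
import pickle
np.set_printoptions(precision=4,suppress=True)
a,b,c=pickle.load(open('s0.pkl','rb'))
for n,s,uv,z in [('m loopL',a,(421.7,209.3),.144),('m loopR',a,(441,210.7),.144),('m botL',a,(403.3,257.7),0),('m botR',a,(439,260.3),0),('m loop side',b,(260.5,339.8),.144),
 ('s loopL',a,(331,205.3),.126),('s loopR',a,(350.3,205.3),.126),('s botL',a,(327.3,247.3),0),('s botR',a,(350,248.3),0),
 ('tip sc',a,(233.75,177),.217),('tip si',b,(282.5,185.75),.217),('bd',a,(176.25,200),.227),('bd',a,(214.5,211.25),.227),('bd si',b,(222.5,175),.227),('bd si',b,(242,162),.227)]:
    print(n,onz(s,uv,z))
print(tri([(a,(233.75,177)),(b,(282.5,185.75))]))
E
```

```text
m loopL [0.482 0.317 0.144]
m loopR [0.4828 0.3668 0.144 ]
m botL [0.51   0.2913 0.    ]
m botR [0.511  0.3888 0.    ]
m loop side [0.4813 0.3171 0.144 ]
s loopL [0.4631 0.0832 0.126 ]
s loopR [0.4572 0.1349 0.126 ]
s botL [0.4879 0.0824 0.    ]
s botR [0.4853 0.1461 0.    ]
tip sc [ 0.4981 -0.169   0.217 ]
tip si [ 0.4932 -0.1738  0.217 ]
bd [ 0.6326 -0.2744  0.227 ]
bd [ 0.6666 -0.1761  0.227 ]
bd si [ 0.6659 -0.1909  0.227 ]
bd si [ 0.6241 -0.2689  0.227 ]
(array([ 0.4937, -0.1711,  0.2164]), [np.float64(0.0020938789131185057), np.float64(0.0020938789131183812)])
```

View pics/wr0.png

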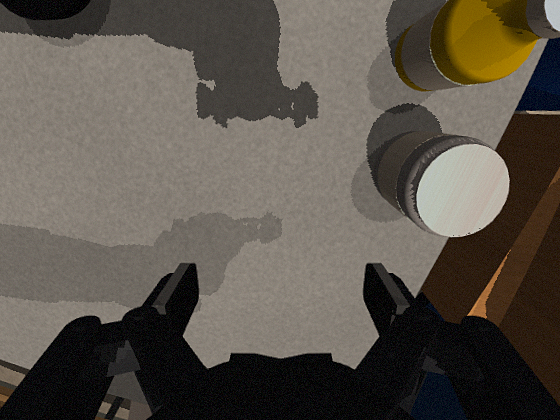

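Confirmed: the steel-looped pale sieve (339,236) is the small one and the mid-brown one (424,242) is the medium. The green and yellow pieces are look-alikes, to be left alone. Both loops sit on the −x side, so the meshes face +x. The stand is yawed about −19°. First I'll turn the wrist half round to suit the last joint's range, lifting as it turns.

Request:
{"method": "jog_arm", "body": {"moves": [[[0,0,-0.18],[0,0,-0.8],-1],[[0,0,-0.18],[0,0,-0.8],-1],[[0,0,-0.18],[0,0,-0.8],-1],[[0,0,-0.18],[0,0,-0.8],-1],[[0,0,-0.18],[0,0,-0.8],-1],[[0,0,-0.18],[0,0,-0.8],-1],[[0,0,-0.18],[0,0,-0.8],-1],[[0,0,-0.18],[0,0,-0.8],-1],[[0,0,-0.18],[0,0,-0.8],-1],[[0,0,-0.18],[0,0,-0.8],-1]]}}

```text
clock: 1.4
position: [0.1834, -0.5448, 0.3302]
tool_rot: [[-0.531, 0.847, -0.0], [0.847, 0.531, 0.001], [0.001, 0.0, -1.0]]
wrist_force: [0.4, 0.7, 0.8]
grip_width: 1.001
```

Request:
{"method": "jog_arm", "body": {"moves": [[[0,0,-0.17],[0,0,0],-1],[[0,0,-0.17],[0,0,0],-1],[[0,0,-0.17],[0,0,0],-1],[[0,0,-0.17],[0,0,0],-1],[[0,0,-0.17],[0,0,0],-1],[[0,0,-0.165],[0,0,0],-1],[[0,0,0],[0,0,0],-1]]}}

```text
clock: 2.28
position: [0.1835, -0.5448, 0.33]
tool_rot: [[-1.0, 0.004, -0.0], [0.004, 1.0, 0.001], [0.0, 0.001, -1.0]]
wrist_force: [-0.6, 0.2, -0.7]
grip_width: 0.999
```

Request:
{"method": "jog_arm", "body": {"moves": [[[0,0,0],[-4.1,4.1,0],-1],[[0,0,0],[-4.1,4.1,0],-1],[[0,0,0],[-4.1,4.1,0],-1],[[0,0,0],[-4.1,4.1,0],-1],[[0,0,0],[-4.1,4.1,0],-1],[[0,0,0],[-4.1,4.1,0],-1],[[0,0,0],[-0.5,5.8,0],-1],[[0,0,0],[-0.5,5.8,0],-1],[[0,0,0],[-0.5,5.8,0],-1],[[0,0,0],[-0.5,5.8,0],-1]]}}

```text
clock: 3.52
position: [0.4502, -0.0656, 0.3303]
tool_rot: [[-1.0, 0.006, 0.0], [0.006, 1.0, -0.0], [-0.0, -0.0, -1.0]]
wrist_force: [0.5, -1.3, -0.0]
grip_width: 1.0
```

Request:
{"method": "jog_arm", "body": {"moves": [[[0,0,0],[-0.5,5.8,0],-1],[[0,0,0],[-0.5,5.8,0],-1],[[0,0,0],[-0.5,5.8,0],-1],[[0,0,0],[-0.5,5.8,0],-1],[[0,0,0],[-0.5,5.8,0],-1],[[0,0,0],[-0.5,5.8,0],-1],[[0,0,0],[-0.5,5.8,0],-1],[[0,0,0],[0,0,0],-1],[[0,0,0],[0,0,0],-1]]}}

```text
clock: 4.65
position: [0.4858, 0.3383, 0.3298]
tool_rot: [[-1.0, 0.003, -0.001], [0.003, 1.0, -0.001], [0.001, -0.001, -1.0]]
wrist_force: [0.5, -0.1, -0.1]
grip_width: 0.998
```

```bash
python3 - <<'E'
from h import *
import pickle
s=snap('wrist','wr1.png'); st=status.get_state(); pickle.dump((s,st),open('s1.pkl','wb'))
print(st['position'],st['tool_rot'],st['q'],ray(s,(280,210)))
E
```

```text
[0.48592334 0.33767465 0.33013194] [[-9.99992873e-01  3.74399399e-03 -4.86807225e-04]
 [ 3.74435218e-03  9.99992718e-01 -7.36962509e-04]
 [ 4.84044497e-04 -7.38780034e-04 -9.99999610e-01]] [ 4.71900837e-01  3.43247728e-01  2.81871802e-01  1.51018901e+00
 -4.35123884e-04  4.75645187e-01] (array([0.40559686, 0.33836348, 0.45209743]), array([ 0.3114781 , -0.00452668, -0.9502479 ]))
```

View pics/wr1.png

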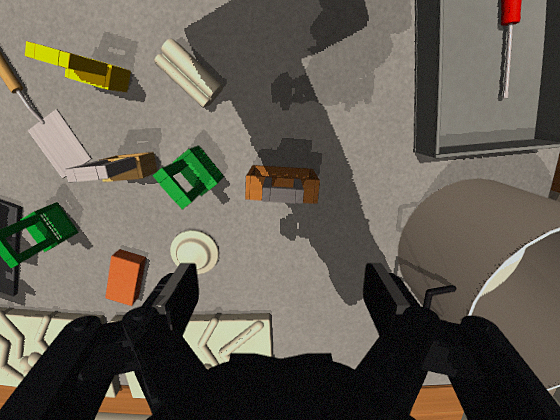

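```bash
python3 - <<'E'
from h import *
import pickle
s,st=pickle.load(open('s1.pkl','rb'))
P=[(.4785,.319,.144),(.4785,.365,.144),(.4945,.319,.144),(.4945,.365,.144),(.4785,.294,.086),(.4785,.39,.086),(.5105,.294,.086),(.5105,.39,.086),(.4785,.294,0),(.4785,.39,0)]
for p,q in zip(P,proj(s,P)): print(p,q)
c=cv2.resize(s['image'][140:240,215:350,::-1],(810,600),interpolation=cv2.INTER_CUBIC)[:,:800]
cv2.imwrite('pics/c2.png',c)
E
```

```text
(0.4785, 0.319, 0.144) [263.44791059 185.55824443]
(0.4785, 0.365, 0.144) [305.67846016 185.4021789 ]
(0.4945, 0.319, 0.144) [263.76722745 199.67356978]
(0.4945, 0.365, 0.144) [305.36102045 199.52186231]
(0.4785, 0.294, 0.086) [246.56214426 175.19032253]
(0.4785, 0.39, 0.086) [321.49561019 174.90890047]
(0.5105, 0.294, 0.086) [247.52107631 199.20102074]
(0.5105, 0.39, 0.086) [320.568407   198.93390418]
(0.4785, 0.294, 0) [252.78912499 164.3672175 ]
(0.4785, 0.39, 0) [314.16016917 164.13191923]
```

View pics/c2.png

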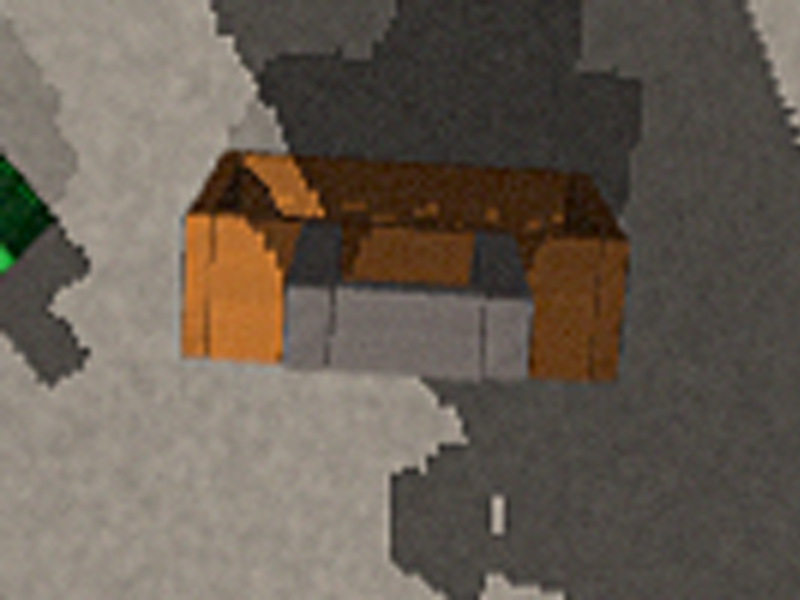

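Crop: the steel loop's top face has corners at (262.5,187.8), (303.7,189.2), (303.3,203) and (262.5,201.7). The open front faces −x, and there is a slight yaw.

```bash
python3 - <<'E'
from h import *
import pickle
s,st=pickle.load(open('s1.pkl','rb'))
L=[onz(s,p,.144) for p in[(262.5,187.8),(303.7,189.2),(303.3,203),(262.5,201.7)]]
print(np.round(L,4),np.mean(L,0)); d=L[1]-L[0]+L[2]-L[3]; print('yaw',-d[0]/d[1])
print('box top L/R back', onz(s,(245.3,199.5),.086),onz(s,(318,203),.086))
E
```

```text
[[0.481  0.3179 0.144 ]
 [0.4827 0.3629 0.144 ]
 [0.4985 0.3628 0.144 ]
 [0.4968 0.3175 0.144 ]] [0.48977352 0.34029471 0.144     ]
yaw -0.03791759961660008
box top L/R back [0.510896   0.29105806 0.086     ] [0.51606828 0.38681545 0.086     ]
```

Request:
{"method": "jog_arm", "body": {"moves": [[[0,0,0.036],[-0.4,0.26,5],-1],[[0,0,0],[0,0,5],-1],[[0,0,0],[0,0,5],-1],[[0,0,0],[0,0,3.3],-1],[[0,0,0],[0,0,1.5],-1],[[0,0,0],[0,0,0],-1]], "grip_force": 60}}

```text
clock: 5.45
position: [0.4901, 0.34, 0.1322]
tool_rot: [[-0.999, 0.04, -0.001], [0.04, 0.999, -0.001], [0.001, -0.001, -1.0]]
wrist_force: [-0.0, 0.6, 0.5]
grip_width: 1.002
```

Request:
{"method": "jog_arm", "body": {"moves": [[[0,0,0],[0,0,0],1],[[0,0,0],[0,0,0],1],[[0,0,0],[0,0,0],1],[[0,0,0],[0,0,0],1],[[0,0,0],[0,0,0],1],[[0,0,0],[0,0,0],1],[[0,0,0],[0,0,0],1],[[0,0,0],[0,0,0],1]]}}

```text
clock: 6.45
position: [0.491, 0.3413, 0.1341]
tool_rot: [[-0.999, 0.038, 0.003], [0.038, 0.999, 0.001], [-0.003, 0.001, -1.0]]
wrist_force: [-0.7, -1.7, 6.0]
grip_width: 0.53
```

Request:
{"method": "jog_arm", "body": {"moves": [[[0,0,0],[0,0,-0.5],1],[[0,0,0],[0,0,-1.5],1],[[0,0,0],[0,0,-3],1],[[0,0,0],[0,0,-4],1],[[0,0,0],[0,0,-4],1],[[0,0,0],[0,0,-3],1],[[0,0,0],[0,0,-1],1],[[0,0,0],[0,0,0],1],[[0,0,0],[0,0,0],1]]}}

```text
clock: 7.58
position: [0.4895, 0.3408, 0.3006]
tool_rot: [[-0.999, 0.038, -0.002], [0.038, 0.999, -0.001], [0.002, -0.001, -1.0]]
wrist_force: [-0.2, -0.3, -1.8]
grip_width: 0.528
```

```bash
python3 - <<'E'
from h import *
import pickle
print(status.get_state()['wrist_force'])
a=snap('scene');b=snap('side')
pickle.dump((a,b),open('s2.pkl','wb'))
def t(s,x,y,w,h): return cv2.resize(s['image'][y:y+h,x:x+w,::-1],(w*10,h*10),interpolation=cv2.INTER_CUBIC)
cv2.imwrite('pics/c3.png',np.vstack([t(a,172,170,80,30+10)[:300],t(b,216,155,80,30)]))
E
```

```text
[-0.23484211 -0.25111029 -1.83514234]
```

View pics/c3.png

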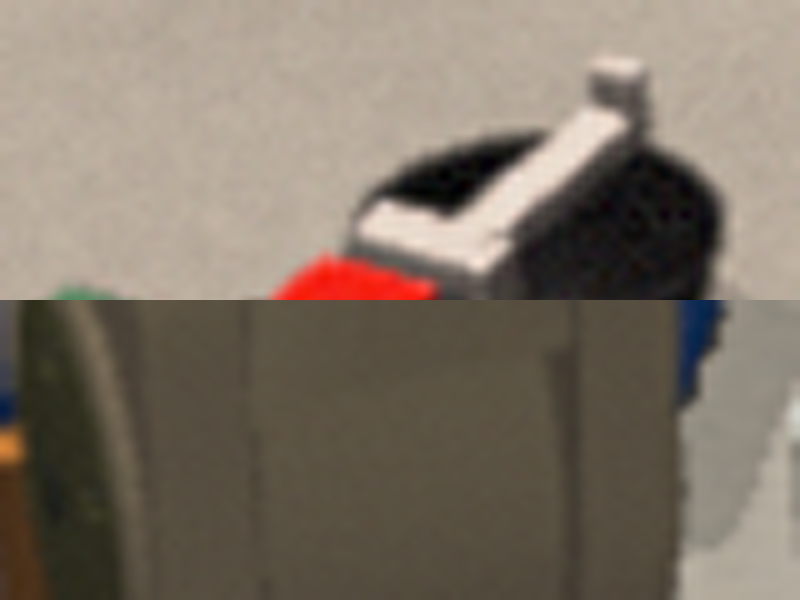

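```bash
python3 - <<'E'
from h import *
import pickle
a,b=pickle.load(open('s2.pkl','rb'));a0,b0,_=pickle.load(open('s0.pkl','rb'))
f=lambda x,y,z: onz(a,(172+x/10,170+y/10),z)
for n,p,q,z in [('armL',(448,215),(590,115),.205),('armR',(510,235),(628,130),.205),('tipL-R',(592,66),(642,68),.217),('loop fr',(380,203),(510,240),.213),('loop bk',(352,236),(485,272),.213)]:
    P,Q=f(*p,z),f(*q,z); d=Q-P; print(n,P,Q,np.linalg.norm(d),'ang',np.degrees(np.arctan2(d[1],d[0])))
c=cv2.resize(b0['image'][155:200,216:296,::-1],(800,450),interpolation=cv2.INTER_CUBIC)
cv2.imwrite('pics/c4.png',c)
E
```

```text
armL [ 0.55225507 -0.20093538  0.205     ] [ 0.50108151 -0.17633813  0.205     ] 0.05677814843211786 ang 154.32812148548072
armR [ 0.55957837 -0.18365855  0.205     ] [ 0.50736645 -0.16515238  0.205     ] 0.05539460953311293 ang 160.48346922650603
tipL-R [ 0.49684792 -0.17591769  0.217     ] [ 0.49646116 -0.16303366  0.217     ] 0.012889829820473415 ang 91.71944987626865
loop fr [ 0.56115861 -0.21498945  0.213     ] [ 0.57412426 -0.1796458   0.213     ] 0.037646799923349655 ang 69.85467302355985
loop bk [ 0.57656507 -0.21788714  0.213     ] [ 0.58862861 -0.18232964  0.213     ] 0.03754816508647394 ang 71.2595347951967
```

View pics/c4.png

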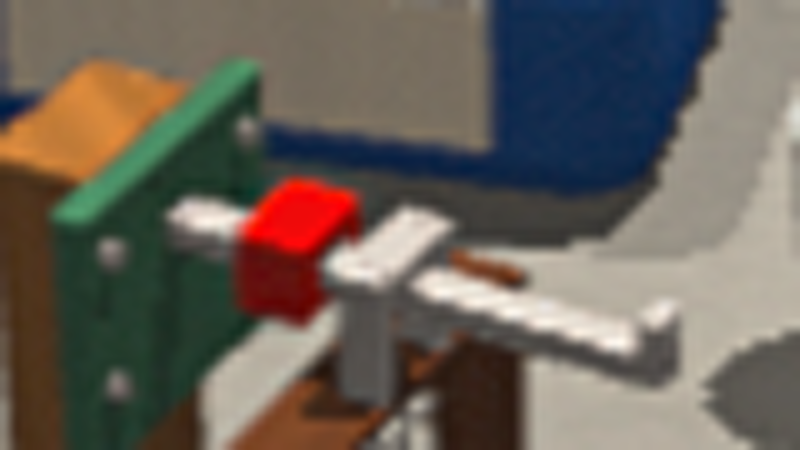

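```bash
python3 - <<'E'
from h import *
import pickle
a,b=pickle.load(open('s2.pkl','rb'));a0,b0,_=pickle.load(open('s0.pkl','rb'))
f=lambda x,y,z: onz(b0,(216+x/10,155+y/10),z)
for n,p,q,z in [('near',(413,290),(630,355),.205),('far',(455,270),(640,325),.205),('board',(88,225),(262,75),.227),('loopfront',(450,225),(388,290),.213),('loopback',(395,205),(325,262),.213),('tiptop',(645,312),(677,312),.217),('root',(172,212),(180,245),.205)]:
    P,Q=f(*p,z),f(*q,z); d=Q-P; print(n,P,Q,np.linalg.norm(d),'ang',np.degrees(np.arctan2(d[1],d[0])))
E
```

```text
near [ 0.56678463 -0.19137044  0.205     ] [ 0.5019927  -0.16683125  0.205     ] 0.06928322226433907 ang 159.25640252411873
far [ 0.55658662 -0.20329412  0.205     ] [ 0.50107945 -0.18223817  0.205     ] 0.05936665245273403 ang 159.22638864901256
board [ 0.6567073  -0.17875384  0.227     ] [ 0.62299457 -0.26617908  0.227     ] 0.09370017055102926 ang -111.08752895170157
loopfront [ 0.55959963 -0.2142302   0.213     ] [ 0.57168287 -0.17825025  0.213     ] 0.03795473681054211 ang 71.4362782043875
loopback [ 0.57682431 -0.22270519  0.213     ] [ 0.59159833 -0.19017737  0.213     ] 0.03572577253065151 ang 65.57262180306772
tiptop [ 0.4984147 -0.1707911  0.217    ] [ 0.48964215 -0.17200404  0.217     ] 0.008856003674069851 ang -172.12790224015603
root [ 0.64225251 -0.22292942  0.205     ] [ 0.63657172 -0.20579305  0.205     ] 0.01805342973001958 ang 108.34061461335143
```

Arm as measured: root ≈ (0.6405,−0.2235), yaw ≈ −20.3°, tip ≈ (0.490,−0.168), large loop about 71 mm from the board. Now I'll carry the medium to just outside the tip.

Request:
{"method": "jog_arm", "body": {"moves": [[[0,0,0.106],[0,0,0],1],[[0,0,0.106],[0,0,0],1],[[0,0,0.104],[0,0,0],1],[[0,0,0],[-0.7,-2.7,0],1],[[0,0,0],[-1.2,-4.5,0],1],[[0,0,0],[-1.5,-5.3,0],1],[[0,0,0],[-1.5,-5.3,0],1],[[0,0,0],[-1.5,-5.3,0],1],[[0,0,0],[-1.5,-5.3,0],1],[[0,0,0],[-1.5,-5.3,0],1]]}}

```text
clock: 8.93
position: [0.4607, -0.0092, 0.3016]
tool_rot: [[-0.938, 0.346, -0.001], [0.346, 0.938, 0.0], [0.001, -0.0, -1.0]]
wrist_force: [1.5, -0.3, -2.1]
grip_width: 0.528
```

Request:
{"method": "jog_arm", "body": {"moves": [[[0,0,0],[-1.5,-5.3,0],1],[[0,0,0],[-1.2,-4.5,0],1],[[0,0,0],[-0.7,-2.7,0],1],[[0,0,0],[-0.3,-1.5,0],1],[[0,0,0],[0,0,0],1],[[0,0,0],[0,0,0],1]]}}

```text
clock: 9.68
position: [0.4477, -0.1508, 0.3021]
tool_rot: [[-0.938, 0.346, -0.0], [0.346, 0.938, 0.001], [0.001, 0.001, -1.0]]
wrist_force: [0.4, -0.8, -2.5]
grip_width: 0.53
```

Request:
{"method": "jog_arm", "body": {"moves": [[[0,0,0],[0,0,2],1],[[0,0,0],[0,0,2.5],1],[[0,0,0],[0,0,2],1],[[0,0,0],[0,0,1],1],[[0,0,0],[0,0,0],1]]}}

```text
clock: 10.3
position: [0.4475, -0.1509, 0.227]
tool_rot: [[-0.939, 0.345, -0.001], [0.345, 0.939, 0.0], [0.001, 0.0, -1.0]]
wrist_force: [-0.1, 0.6, -1.8]
grip_width: 0.53
```

```bash
python3 - <<'E'
from h import *
import pickle
st=status.get_state();print(st['position'])
a=snap('scene');b=snap('side')
pickle.dump((a,b,st),open('s3.pkl','wb'))
def t(s,x,y,w,h,k): return cv2.resize(s['image'][y:y+h,x:x+w,::-1],(w*k,h*k),interpolation=cv2.INTER_CUBIC)
cv2.imwrite('pics/c5.png',np.hstack([t(a,185,130,80,110,5),t(b,260,140,80,110,5)]))
E
```

```text
[ 0.44754628 -0.15089094  0.22697507]
```

View pics/c5.png

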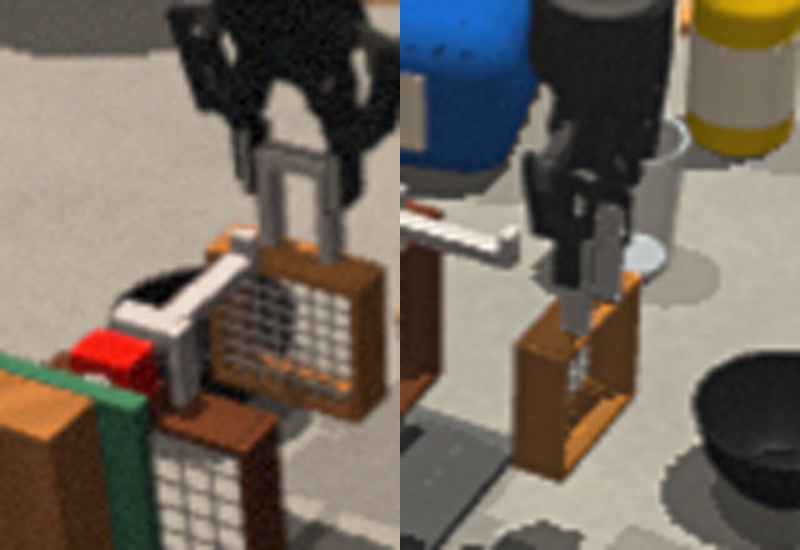

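```bash
python3 - <<'E'
from h import *
import pickle
a,b,st=pickle.load(open('s3.pkl','rb'))
p=st['position'];u=np.array([.938,-.347,0]);v=np.array([.347,.938,0]);k=np.array([0,0,1])
c=p+k*(.002+.008)
for n,X in [('topbackL',c+.008*u-.023*v),('topbackR',c+.008*u+.023*v),('boxbackbotL',c-k*.144+.024*u-.048*v),('boxbackbotR',c-k*.144+.024*u+.048*v)]:
    q=proj(a,X)[0]; print(n,(q-[185,130])*5)
for n,X in [('frtopR',c-.008*u+.023*v),('frbotL',c-k*.144-.008*u-.048*v),('frbotR',c-k*.144-.008*u+.048*v),('bkbotR',c-k*.144+.024*u+.048*v)]:
    q=proj(b,X)[0]; print(n,(q-[260,140])*5+[400,0])
E
```

```text
topbackL [249.76612642 152.85483403]
topbackR [325.71993108 171.38343025]
boxbackbotL [212.56754258 383.43504933]
boxbackbotR [361.21070918 427.9991309 ]
frtopR [586.62225447 251.75629249]
frbotL [632.04068695 397.59778473]
frbotR [559.45323666 488.24043966]
bkbotR [508.53488489 471.54196614]
```

The medium is correctly oriented and outside the tip, with its predicted corners within 2 px of those seen. Now I'll slide it over the tip, watching the force.

Request:
{"method": "jog_arm", "body": {"moves": [[[0,0,0],[-1,-0.1,0],1],[[0,0,0],[-1.1,0,0],1],[[0,0,0],[-1.1,0,0],1],[[0,0,0],[-1.1,0,0],1],[[0,0,0],[-1,0,0],1],[[0,0,0],[0,0,0],1]]}}

```text
clock: 11.15
position: [0.4978, -0.1714, 0.227]
tool_rot: [[-0.938, 0.346, -0.0], [0.346, 0.938, -0.0], [0.0, -0.0, -1.0]]
wrist_force: [0.4, 0.6, -1.9]
grip_width: 0.524
```

Request:
{"method": "jog_arm", "body": {"moves": [[[0,0,0],[-1.1,0,0],1],[[0,0,0],[-1.1,0,0],1],[[0,0,0],[-0.8,0,0],1],[[0,0,0],[-0.5,0,0],1],[[0,0,0],[0,0,0],1],[[0,0,0],[0,0,0.8],1],[[0,0,0],[0,0,0.6],1],[[0,0,0],[0,0,0],1]]}}

```text
clock: 12.15
position: [0.5292, -0.1829, 0.2124]
tool_rot: [[-0.938, 0.347, -0.002], [0.347, 0.938, 0.001], [0.002, 0.0, -1.0]]
wrist_force: [-0.5, 0.2, -2.2]
grip_width: 0.527
```

```bash
python3 - <<'E'
from h import *
import pickle
st=status.get_state();print(st['position'],st['wrist_force'])
a=snap('scene');b=snap('side');w=snap('wrist')
pickle.dump((a,b,st),open('s4.pkl','wb'))
def t(s,x,y,w,h,k): return cv2.resize(s['image'][y:y+h,x:x+w,::-1],(w*k,h*k),interpolation=cv2.INTER_CUBIC)
cv2.imwrite('pics/c6.png',np.hstack([t(a,190,165,50,75,8),t(b,220,150,50,75,8)]))
E
```

```text
[ 0.52919703 -0.18285905  0.21240131] [-0.48435022  0.2205567  -2.22122051]
```

View pics/c6.png

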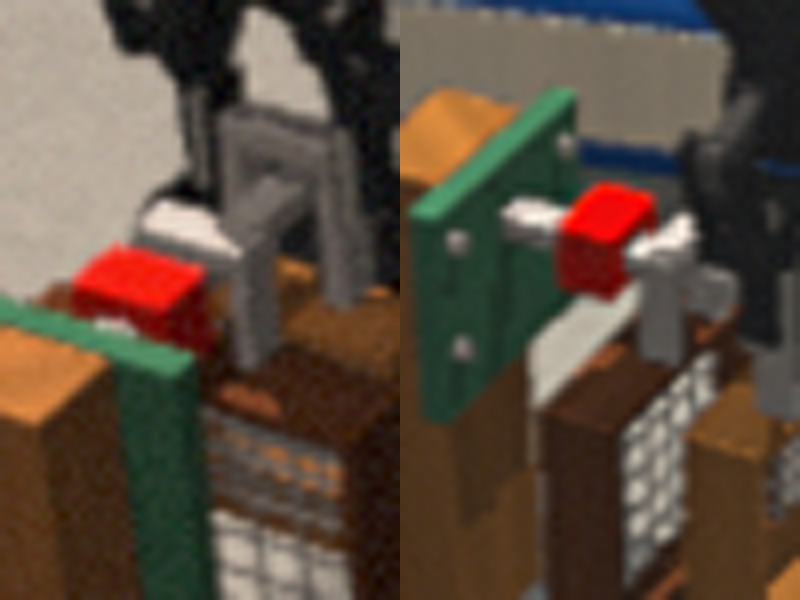

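The arm passes through the medium's window. In scene-crop pixels the arm runs from (245,205) to (310,190) between the loop legs. Next, a gentle set-down.

Request:
{"method": "jog_arm", "body": {"moves": [[[0,0,0],[0,0,0.3],1],[[0,0,0],[0,0,0.2],1],[[0,0,0],[0,0,0.1],1],[[0,0,0],[0,0,0.1],1],[[0,0,0],[0,0,0.1],1],[[0,0,0],[0,0,0],1]]}}

```text
clock: 13.05
position: [0.5299, -0.1832, 0.2052]
tool_rot: [[-0.938, 0.346, -0.0], [0.346, 0.938, -0.0], [0.0, -0.0, -1.0]]
wrist_force: [0.2, -0.5, -2.6]
grip_width: 0.526
```

Request:
{"method": "jog_arm", "body": {"moves": [[[0,0,0],[0,0,0.07],1],[[0,0,0],[0,0,0.07],1],[[0,0,0],[0,0,0],1]]}}

```text
clock: 13.42
position: [0.5299, -0.1832, 0.2038]
tool_rot: [[-0.938, 0.346, -0.0], [0.346, 0.938, -0.0], [0.0, -0.0, -1.0]]
wrist_force: [1.1, 0.1, -2.6]
grip_width: 0.528
```

Request:
{"method": "jog_arm", "body": {"moves": [[[0,0,0],[0,0,0.07],1],[[0,0,0],[0,0,0.07],1],[[0,0,0],[0,0,0],1]]}}

```text
clock: 13.8
position: [0.5299, -0.1832, 0.2028]
tool_rot: [[-0.938, 0.346, 0.0], [0.346, 0.938, -0.0], [-0.0, -0.0, -1.0]]
wrist_force: [-1.5, 0.1, 0.8]
grip_width: 0.527
```

Request:
{"method": "jog_arm", "body": {"moves": [[[0,0,0],[0,0,0.07],1],[[0,0,0],[0,0,0],1]]}}

```text
clock: 14.05
position: [0.53, -0.1832, 0.2028]
tool_rot: [[-0.938, 0.346, 0.001], [0.346, 0.938, -0.001], [-0.001, -0.0, -1.0]]
wrist_force: [-2.1, 1.7, 5.9]
grip_width: 0.525
```

Contact is at TCP z ≈ 0.2029, and the stiffness is about 7 N/mm. I'll back off slightly and push along the arm.

Request:
{"method": "jog_arm", "body": {"moves": [[[0,0,0],[0,0,-0.08],1],[[0,0,0],[-0.4,0,0],1],[[0,0,0],[-0.5,0,0],1],[[0,0,0],[-0.5,0,0],1],[[0,0,0],[-0.5,0,0],1],[[0,0,0],[-0.4,0,0],1],[[0,0,0],[-0.2,0,0],1],[[0,0,0],[0,0,0],1]]}}

```text
clock: 15.05
position: [0.5537, -0.192, 0.2028]
tool_rot: [[-0.938, 0.346, 0.0], [0.346, 0.938, -0.0], [-0.0, -0.0, -1.0]]
wrist_force: [-3.9, 1.4, 5.0]
grip_width: 0.527
```

Request:
{"method": "jog_arm", "body": {"moves": [[[0,0,0],[-0.2,0,0],1],[[0,0,0],[-0.2,0,0],1],[[0,0,0],[-0.2,0,0],1],[[0,0,0],[-0.2,0,0],1],[[0,0,0],[-0.2,0,0],1]]}}

```text
clock: 15.68
position: [0.5618, -0.1949, 0.2028]
tool_rot: [[-0.938, 0.346, -0.002], [0.346, 0.938, 0.001], [0.002, -0.0, -1.0]]
wrist_force: [-7.8, 2.3, 7.7]
grip_width: 0.525
```

Request:
{"method": "jog_arm", "body": {"moves": [[[0,0,0],[-0.2,0,0],1],[[0,0,0],[-0.2,0,0],1],[[0,0,0],[-0.2,0,0],1],[[0,0,0],[-0.2,0,0],1],[[0,0,0],[-0.2,0,0],1]]}}

```text
clock: 16.3
position: [0.5712, -0.1984, 0.2028]
tool_rot: [[-0.938, 0.346, -0.002], [0.346, 0.938, 0.001], [0.002, -0.0, -1.0]]
wrist_force: [-7.4, 3.0, 6.5]
grip_width: 0.525
```

Request:
{"method": "jog_arm", "body": {"moves": [[[0,0,0],[-0.2,0,-0.06],1],[[0,0,0],[-0.2,0,-0.04],1],[[0,0,0],[-0.2,0,0],1],[[0,0,0],[-0.2,0,0],1],[[0,0,0],[-0.2,0,0],1],[[0,0,0],[-0.2,0,0],1]]}}

```text
clock: 17.05
position: [0.5808, -0.2019, 0.2028]
tool_rot: [[-0.938, 0.346, -0.006], [0.346, 0.938, 0.002], [0.007, -0.0, -1.0]]
wrist_force: [-11.9, 4.4, 5.6]
grip_width: 0.528
```

Request:
{"method": "jog_arm", "body": {"moves": [[[0,0,0],[-0.2,0,0],1],[[0,0,0],[-0.2,0,0],1],[[0,0,0],[-0.15,0,0],1]]}}

```text
clock: 17.42
position: [0.586, -0.2039, 0.2028]
tool_rot: [[-0.938, 0.346, -0.006], [0.346, 0.938, 0.002], [0.006, -0.0, -1.0]]
wrist_force: [-11.3, 4.1, 5.9]
grip_width: 0.528
```

Request:
{"method": "jog_arm", "body": {"moves": [[[0,0,0],[-0.1,0,0],1],[[0,0,0],[-0.1,0,0],1]]}}

```text
clock: 17.68
position: [0.5879, -0.2045, 0.2028]
tool_rot: [[-0.938, 0.346, -0.006], [0.346, 0.938, 0.002], [0.006, -0.0, -1.0]]
wrist_force: [-10.7, 3.0, 6.0]
grip_width: 0.528
```

Request:
{"method": "jog_arm", "body": {"moves": [[[0,0,0],[-0.1,0,0],1],[[0,0,0],[-0.1,0,0],1]]}}

```text
clock: 17.92
position: [0.5898, -0.2052, 0.2028]
tool_rot: [[-0.938, 0.346, -0.006], [0.346, 0.938, 0.002], [0.006, -0.0, -1.0]]
wrist_force: [-10.4, 3.5, 6.2]
grip_width: 0.53
```

Request:
{"method": "jog_arm", "body": {"moves": [[[0,0,0],[-0.1,0,0],1],[[0,0,0],[-0.1,0,0],1]]}}

```text
clock: 18.18
position: [0.5917, -0.2059, 0.2028]
tool_rot: [[-0.938, 0.346, -0.006], [0.346, 0.938, 0.002], [0.006, -0.0, -1.0]]
wrist_force: [-10.9, 3.8, 6.4]
grip_width: 0.531
```

Request:
{"method": "jog_arm", "body": {"moves": [[[0,0,0],[-0.1,0,0],1],[[0,0,0],[0,0,0],1]]}}

```text
clock: 18.42
position: [0.5927, -0.2063, 0.2028]
tool_rot: [[-0.938, 0.346, -0.006], [0.346, 0.938, 0.002], [0.006, -0.0, -1.0]]
wrist_force: [-10.9, 3.6, 5.6]
grip_width: 0.523
```

Request:
{"method": "jog_arm", "body": {"moves": [[[0,0,0],[-0.1,0,0],1],[[0,0,0],[0,0,0],1]]}}

```text
clock: 18.68
position: [0.5937, -0.2067, 0.2028]
tool_rot: [[-0.938, 0.346, -0.006], [0.346, 0.938, 0.002], [0.006, -0.0, -1.0]]
wrist_force: [-10.7, 2.8, 5.3]
grip_width: 0.526
```

Request:
{"method": "jog_arm", "body": {"moves": [[[0,0,0],[-0.1,0,-0.04],1],[[0,0,0],[0,0,0],1]]}}

```text
clock: 18.92
position: [0.5949, -0.2071, 0.2028]
tool_rot: [[-0.938, 0.346, -0.005], [0.346, 0.938, 0.002], [0.006, -0.0, -1.0]]
wrist_force: [-9.1, 2.3, 2.8]
grip_width: 0.528
```

Request:
{"method": "jog_arm", "body": {"moves": [[[0,0,0],[-0.1,0,0],1],[[0,0,0],[0,0,0],1]]}}

```text
clock: 19.18
position: [0.5958, -0.2074, 0.2028]
tool_rot: [[-0.938, 0.346, -0.006], [0.346, 0.938, 0.002], [0.006, -0.0, -1.0]]
wrist_force: [-9.0, 3.1, 4.5]
grip_width: 0.526
```

Request:
{"method": "jog_arm", "body": {"moves": [[[0,0,0],[-0.1,0,0],1],[[0,0,0],[0,0,0],1]]}}

```text
clock: 19.42
position: [0.5967, -0.2078, 0.2028]
tool_rot: [[-0.938, 0.346, -0.006], [0.346, 0.938, 0.002], [0.006, 0.0, -1.0]]
wrist_force: [-9.3, 3.5, 3.3]
grip_width: 0.528
```

Request:
{"method": "jog_arm", "body": {"moves": [[[0,0,0],[-0.1,0,0],1],[[0,0,0],[0,0,0],1]]}}

```text
clock: 19.68
position: [0.5976, -0.2081, 0.2028]
tool_rot: [[-0.938, 0.346, -0.006], [0.346, 0.938, 0.002], [0.006, -0.0, -1.0]]
wrist_force: [-9.2, 2.4, 3.5]
grip_width: 0.524
```

Request:
{"method": "jog_arm", "body": {"moves": [[[0,0,0],[-0.1,0,0],1],[[0,0,0],[0,0,0],1]]}}

```text
clock: 19.92
position: [0.5977, -0.2082, 0.2028]
tool_rot: [[-0.938, 0.346, -0.007], [0.346, 0.938, 0.003], [0.008, -0.0, -1.0]]
wrist_force: [-12.3, 4.3, 5.5]
grip_width: 0.528
```

Request:
{"method": "jog_arm", "body": {"moves": [[[0,0,0],[-0.1,0,0],1],[[0,0,0],[0,0,0],1]]}}

```text
clock: 20.18
position: [0.5978, -0.2082, 0.2028]
tool_rot: [[-0.938, 0.346, -0.009], [0.346, 0.938, 0.003], [0.01, -0.0, -1.0]]
wrist_force: [-14.7, 4.6, 7.0]
grip_width: 0.525
```

Request:
{"method": "jog_arm", "body": {"moves": [[[0,0,0],[-0.08,0,0],1],[[0,0,0],[0,0,0],1]]}}

```text
clock: 20.42
position: [0.5978, -0.2082, 0.2028]
tool_rot: [[-0.938, 0.346, -0.01], [0.346, 0.938, 0.004], [0.011, -0.0, -1.0]]
wrist_force: [-17.7, 5.5, 7.8]
grip_width: 0.526
```

The stop is hard: position is fixed at (0.5978,−0.2082) while the force rises. I'll ease back to about 12–13 N and hold.

Request:
{"method": "jog_arm", "body": {"moves": [[[0,0,0],[0.16,0,-0.04],1],[[0,0,0],[0,0,0],1],[[0,0,0],[0,0,0],1],[[0,0,0],[0,0,0],1]]}}

```text
clock: 20.92
position: [0.5977, -0.2082, 0.2028]
tool_rot: [[-0.938, 0.346, -0.008], [0.346, 0.938, 0.003], [0.008, -0.0, -1.0]]
wrist_force: [-11.7, 4.0, 2.8]
grip_width: 0.528
```

Request:
{"method": "jog_arm", "body": {"moves": [[[0,0,0],[0,0,0],1],[[0,0,0],[0,0,0],1],[[0,0,0],[0,0,0],1],[[0,0,0],[0,0,0],1],[[0,0,0],[0,0,0],1]]}}

```text
clock: 21.55
position: [0.5978, -0.2082, 0.2028]
tool_rot: [[-0.938, 0.346, -0.008], [0.346, 0.938, 0.003], [0.008, -0.0, -1.0]]
wrist_force: [-11.3, 3.4, 3.3]
grip_width: 0.527
```

Request:
{"method": "jog_arm", "body": {"moves": [[[0,0,0],[0.15,0,-0.02],1],[[0,0,0],[0.12,0,-0.02],1],[[0,0,0],[0,0,0],1]]}}

```text
clock: 21.92
position: [0.5976, -0.2082, 0.2031]
tool_rot: [[-0.938, 0.346, -0.003], [0.346, 0.938, 0.001], [0.003, 0.0, -1.0]]
wrist_force: [-3.1, 2.3, -5.8]
grip_width: 0.531
```

Request:
{"method": "jog_arm", "body": {"moves": [[[0,0,0],[0,0,0],0],[[0,0,0],[0,0,0],-0.5],[[0,0,0],[0,0,0],-1],[[0,0,0],[0,0,0],-1],[[0,0,0],[0,0,0],-1],[[0,0,0],[0,0,0],-1]]}}

```text
clock: 22.68
position: [0.5985, -0.2085, 0.205]
tool_rot: [[-0.938, 0.346, 0.001], [0.346, 0.938, -0.0], [-0.001, -0.0, -1.0]]
wrist_force: [0.1, 0.1, 0.7]
grip_width: 1.001
```

Request:
{"method": "jog_arm", "body": {"moves": [[[0,0,0],[0,0,-1.5],-1],[[0,0,0],[0,0,-4],-1],[[0,0,0],[0,0,-4.5],-1],[[0,0,0],[2.4,2.6,-2],-1],[[0,0,0],[3.9,4.1,0],-1],[[0,0,0],[3.9,4.1,0],-1],[[0,0,0],[3.9,4.1,0],-1],[[0,0,0],[3.9,4.1,0],-1],[[0,0,0],[3.4,3.8,0],-1],[[0,0,0],[2.4,2.6,0],-1]]}}

```text
clock: 23.92
position: [0.4622, 0.1141, 0.3263]
tool_rot: [[-0.939, 0.345, 0.002], [0.345, 0.939, 0.0], [-0.002, 0.001, -1.0]]
wrist_force: [0.5, -1.0, -0.4]
grip_width: 0.999
```

Request:
{"method": "jog_arm", "body": {"moves": [[[0,0,-0.12],[0,0,0],-1],[[0,0,-0.12],[0,0,0],-1],[[0,0,-0.11],[0,0,0],-1],[[0,0,0],[0,0,0],-1],[[0,0,0],[0,0,0],-1]]}}

```text
clock: 24.55
position: [0.4632, 0.1122, 0.3254]
tool_rot: [[-1.0, 0.006, 0.001], [0.006, 1.0, -0.0], [-0.001, -0.0, -1.0]]
wrist_force: [-0.1, 0.1, 0.5]
grip_width: 0.998
```

```bash
python3 - <<'E'
from h import *
import pickle
st=status.get_state();print(st['position'],st['tool_rot'][:,0])
s=snap('wrist');a=snap('scene');b=snap('side')
pickle.dump((s,a,b,st),open('s5.pkl','wb'))
print(proj(s,[(.4625,.112,.126),(.4625,.112,0)]))
q=proj(s,[(.4625,.112,.1)])[0].astype(int);print(q)
x,y=max(q[0]-50,0),max(q[1]-37,0);print(x,y)
t1=cv2.resize(s['image'][y:y+75,x:x+100,::-1],(800,600),interpolation=cv2.INTER_CUBIC)
def t(s,x,y,w,h,k): return cv2.resize(s['image'][y:y+h,x:x+w,::-1],(w*k,h*k),interpolation=cv2.INTER_CUBIC)
cv2.imwrite('pics/c7.png',np.hstack([cv2.resize(t1,(400,300)) if 0 else cv2.resize(s['image'][y:y+90,x:x+100,::-1],(500,450),interpolation=cv2.INTER_CUBIC),np.vstack([t(a,180,170,75,56,4),t(b,215,150,75,57,4)])[:450]]))
E
```

```text
[0.4632422  0.11220942 0.32537494] [-9.99983677e-01  5.64819441e-03 -8.62686773e-04]
[[280.82816194 188.00349648]
 [280.78286984 168.48543784]]
[280 182]
230 145
```

View pics/c7.png

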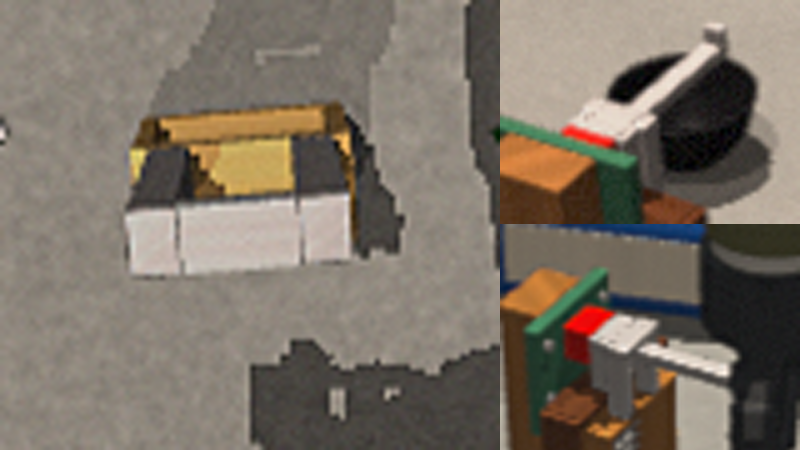

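The medium hangs flush against the large and the collar is against the board. The small's loop-top corners in the crop are (128,210), (350,193), (353,258) and (130,274), with its open front towards −x.

```bash
python3 - <<'E'
from h import *
import pickle
s,a,b,st=pickle.load(open('s5.pkl','rb'))
L=[onz(s,(230+x/5,145+y/5),.126) for x,y in[(128,210),(350,193),(353,258),(130,274)]]
print(np.round(L,4),np.mean(L,0)); d=L[1]-L[0]+L[2]-L[3]; yaw=-d[0]/d[1]; print('yaw',yaw,np.linalg.norm(d)/2)
D=np.mean(L,0)-st['position']; print('tool shift cm',st['tool_rot'].T@D*100)
E
```

```text
[[0.4611 0.0833 0.126 ]
 [0.4575 0.1338 0.126 ]
 [0.4728 0.1347 0.126 ]
 [0.4763 0.0832 0.126 ]] [0.46693539 0.10874225 0.126     ]
yaw 0.06948241250993738 0.051123355604826524
tool shift cm [-0.35407087 -0.34422946 19.93781369]
```

```bash
python3 - <<'E'
from h import *
import pickle
s,a,b,st=pickle.load(open('s5.pkl','rb'))
h=cv2.cvtColor(s['image'],cv2.COLOR_RGB2HSV)
m=cv2.inRange(h,(50,120,40),(75,255,255))|cv2.inRange(h,(22,200,90),(32,255,255))
n,_,S,_=cv2.connectedComponentsWithStats(m)
for x,y,w,hh,A in S[1:]:
    if A>60:
        print((x,y,w,hh,A),[np.round(onz(s,p,z)[:2],3).tolist() for z in(.0,.126) for p in((x,y),(x+w,y+hh))])
E
```

```text
(np.int32(230), np.int32(54), np.int32(55), np.int32(50), np.int32(1595)) [[0.299, 0.042], [0.367, 0.119], [0.323, 0.062], [0.372, 0.117]]
(np.int32(333), np.int32(165), np.int32(48), np.int32(62), np.int32(1010)) [[0.457, 0.193], [0.562, 0.279], [0.436, 0.17], [0.511, 0.232]]
(np.int32(150), np.int32(217), np.int32(54), np.int32(60), np.int32(1220)) [[0.541, -0.106], [0.655, -0.025], [0.497, -0.044], [0.578, 0.013]]
(np.int32(0), np.int32(375), np.int32(20), np.int32(13), np.int32(87)) [[0.919, -0.525], [0.955, -0.487], [0.768, -0.346], [0.794, -0.318]]
```

Request:
{"method": "jog_arm", "body": {"moves": [[[0,0,0],[-0.35,-0.34,2],-0.6],[[0,0,-0.075],[0,0,4],-0.6],[[0,0,0],[0,0,5],-0.6],[[0,0,0],[0,0,3],-0.6],[[0,0,0],[0,0,0],-0.6]], "grip_force": 60}}

```text
clock: 25.32
position: [0.4647, 0.1086, 0.1827]
tool_rot: [[-0.997, -0.071, -0.005], [-0.071, 0.998, -0.0], [0.005, -0.0, -1.0]]
wrist_force: [-0.7, -0.2, 0.4]
grip_width: 0.797
```

Request:
{"method": "jog_arm", "body": {"moves": [[[0,0,0],[0,0,3],-0.6],[[0,0,0],[0,0,2.6],-0.6],[[0,0,0],[0,0,1.5],-0.6],[[0,0,0],[0,0,0],-0.6]]}}

```text
clock: 25.82
position: [0.4667, 0.1088, 0.114]
tool_rot: [[-0.997, -0.071, -0.0], [-0.071, 0.997, -0.0], [0.0, -0.0, -1.0]]
wrist_force: [-0.7, -0.1, -0.1]
grip_width: 0.797
```

Request:
{"method": "jog_arm", "body": {"moves": [[[0,0,0],[0,0,0],1],[[0,0,0],[0,0,0],1],[[0,0,0],[0,0,0],1],[[0,0,0],[0,0,0],1],[[0,0,0],[0,0,0],1],[[0,0,0],[0,0,0],1]]}}

```text
clock: 26.58
position: [0.468, 0.1088, 0.1153]
tool_rot: [[-0.997, -0.071, 0.003], [-0.071, 0.997, 0.0], [-0.003, -0.0, -1.0]]
wrist_force: [0.3, -0.1, 5.9]
grip_width: 0.602
```

Request:
{"method": "jog_arm", "body": {"moves": [[[0,0,0],[0,0,-0.5],1],[[0,0,0],[0,0,-2],1],[[0,0,0],[0,0,-4],1],[[0,0,0],[0,0,-5],1],[[0,0,0],[0,0,-4],1],[[0,0,0],[0,0,-2.5],1],[[0,0,0.142],[0,0,-0.5],1],[[0,0,0.142],[0,0,0],1],[[0,0,0.141],[0,0,0],1],[[0,0,0],[0,0,0],1]]}}

```text
clock: 27.82
position: [0.4663, 0.1089, 0.2987]
tool_rot: [[-0.939, 0.345, -0.001], [0.345, 0.939, -0.0], [0.001, -0.0, -1.0]]
wrist_force: [0.3, 0.6, -0.9]
grip_width: 0.602
```

Request:
{"method": "jog_arm", "body": {"moves": [[[0,0,0],[-0.7,-2.2,0],1],[[0,0,0],[-1.2,-4,0],1],[[0,0,0],[-1.4,-4.7,0],1],[[0,0,0],[-1.4,-4.7,0],1],[[0,0,0],[-1.2,-4.2,0],1],[[0,0,0],[-0.8,-3,0],1],[[0,0,0],[-0.5,-1.8,0],1],[[0,0,0],[-0.3,-0.6,0],1],[[0,0,0],[0,0,0],1]]}}

```text
clock: 28.95
position: [0.4498, -0.1532, 0.2987]
tool_rot: [[-0.938, 0.346, -0.0], [0.346, 0.938, 0.0], [0.0, 0.0, -1.0]]
wrist_force: [-0.3, 1.2, -0.7]
grip_width: 0.599
```

Request:
{"method": "jog_arm", "body": {"moves": [[[0,0,0],[0,0,2],1],[[0,0,0],[0,0,2.4],1],[[0,0,0],[0,0,2],1],[[0,0,0],[0,0,1],1],[[0,0,0],[0,0,0],1],[[0,0,0],[-0.8,0,0],1],[[0,0,0],[-1.1,0,0],1],[[0,0,0],[-1.1,0,0],1],[[0,0,0],[-1.1,0,0],1],[[0,0,0],[-0.8,0,0],1]]}}

```text
clock: 30.2
position: [0.4965, -0.1709, 0.2246]
tool_rot: [[-0.938, 0.347, -0.0], [0.347, 0.938, -0.0], [0.0, -0.0, -1.0]]
wrist_force: [0.6, -0.8, -2.1]
grip_width: 0.596
```

Request:
{"method": "jog_arm", "body": {"moves": [[[0,0,0],[-1,0,0],1],[[0,0,0],[-1.1,0,0],1],[[0,0,0],[-1.1,0,0],1],[[0,0,0],[-0.7,0,0],1],[[0,0,0],[0,0,0],1],[[0,0,0],[0,0,0.7],1],[[0,0,0],[0,0,0.7],1],[[0,0,0],[0,0,0.4],1],[[0,0,0],[0,0,0],1]]}}

```text
clock: 31.32
position: [0.5318, -0.1838, 0.2063]
tool_rot: [[-0.938, 0.346, -0.001], [0.346, 0.938, 0.0], [0.001, 0.0, -1.0]]
wrist_force: [0.4, -0.5, -1.4]
grip_width: 0.596
```

Request:
{"method": "jog_arm", "body": {"moves": [[[0,0,0],[0,0,0.1],1],[[0,0,0],[0,0,0.1],1],[[0,0,0],[0,0,0.1],1],[[0,0,0],[0,0,0],1]]}}

```text
clock: 31.82
position: [0.5322, -0.184, 0.2037]
tool_rot: [[-0.938, 0.346, -0.0], [0.346, 0.938, -0.0], [0.0, -0.0, -1.0]]
wrist_force: [0.4, 0.4, -1.8]
grip_width: 0.596
```

Request:
{"method": "jog_arm", "body": {"moves": [[[0,0,0],[0,0,0.07],1],[[0,0,0],[0,0,0.03],1],[[0,0,0],[0,0,0],1]]}}

```text
clock: 32.2
position: [0.5322, -0.184, 0.2028]
tool_rot: [[-0.938, 0.346, -0.0], [0.346, 0.938, -0.0], [0.0, -0.0, -1.0]]
wrist_force: [-0.2, 1.1, -1.4]
grip_width: 0.601
```

Request:
{"method": "jog_arm", "body": {"moves": [[[0,0,0],[0,0,0.07],1],[[0,0,0],[0,0,0],1]]}}

```text
clock: 32.45
position: [0.5323, -0.1841, 0.2024]
tool_rot: [[-0.938, 0.346, 0.0], [0.346, 0.938, -0.0], [-0.0, -0.0, -1.0]]
wrist_force: [-0.6, 0.1, -0.2]
grip_width: 0.596
```

Request:
{"method": "jog_arm", "body": {"moves": [[[0,0,0],[0,0,0.05],1],[[0,0,0],[0,0,0],1]]}}

```text
clock: 32.7
position: [0.5323, -0.1841, 0.2023]
tool_rot: [[-0.938, 0.346, 0.001], [0.346, 0.938, -0.0], [-0.001, -0.0, -1.0]]
wrist_force: [-1.7, 1.2, 5.7]
grip_width: 0.595
```

Request:
{"method": "jog_arm", "body": {"moves": [[[0,0,0],[0,0,-0.08],1],[[0,0,0],[-0.4,0,0],1],[[0,0,0],[-0.7,0,0],1],[[0,0,0],[-0.8,0,0],1],[[0,0,0],[-0.8,0,0],1],[[0,0,0],[-0.8,0,0],1],[[0,0,0],[-0.7,0,0],1],[[0,0,0],[-0.4,0,0],1],[[0,0,0],[0,0,0],1]]}}

```text
clock: 33.83
position: [0.5761, -0.2003, 0.2023]
tool_rot: [[-0.938, 0.346, 0.001], [0.346, 0.938, -0.0], [-0.001, -0.0, -1.0]]
wrist_force: [-0.8, 1.3, 1.6]
grip_width: 0.594
```

Request:
{"method": "jog_arm", "body": {"moves": [[[0,0,0],[-0.2,0,0],1],[[0,0,0],[-0.15,0,0],1],[[0,0,0],[-0.1,0,0],1],[[0,0,0],[0,0,0],1]]}}

```text
clock: 34.33
position: [0.5797, -0.2016, 0.2023]
tool_rot: [[-0.938, 0.346, 0.0], [0.346, 0.938, -0.0], [-0.0, -0.0, -1.0]]
wrist_force: [-1.5, 0.3, 2.2]
grip_width: 0.596
```

Request:
{"method": "jog_arm", "body": {"moves": [[[0,0,0],[-0.1,0,0],1],[[0,0,0],[-0.1,0,0],1],[[0,0,0],[0,0,0],1]]}}

```text
clock: 34.7
position: [0.5816, -0.2023, 0.2023]
tool_rot: [[-0.938, 0.346, 0.0], [0.346, 0.938, -0.0], [-0.0, -0.0, -1.0]]
wrist_force: [-0.9, -0.0, 0.7]
grip_width: 0.597
```

Request:
{"method": "jog_arm", "body": {"moves": [[[0,0,0],[-0.1,0,0],1],[[0,0,0],[0,0,0],1]]}}

```text
clock: 34.95
position: [0.5819, -0.2025, 0.2023]
tool_rot: [[-0.938, 0.347, -0.001], [0.347, 0.938, 0.0], [0.001, -0.0, -1.0]]
wrist_force: [-4.9, 0.7, 1.8]
grip_width: 0.598
```

Request:
{"method": "jog_arm", "body": {"moves": [[[0,0,0],[-0.1,0,0],1],[[0,0,0],[0,0,0],1]]}}

```text
clock: 35.2
position: [0.5821, -0.2025, 0.2023]
tool_rot: [[-0.938, 0.347, -0.002], [0.347, 0.938, 0.001], [0.002, -0.0, -1.0]]
wrist_force: [-6.1, 2.5, 3.5]
grip_width: 0.594
```

Request:
{"method": "jog_arm", "body": {"moves": [[[0,0,0],[-0.1,0,0],1],[[0,0,0],[0,0,0],1]]}}

```text
clock: 35.45
position: [0.5822, -0.2025, 0.2023]
tool_rot: [[-0.938, 0.347, -0.004], [0.347, 0.938, 0.001], [0.004, -0.0, -1.0]]
wrist_force: [-9.3, 2.8, 5.2]
grip_width: 0.594
```

Request:
{"method": "jog_arm", "body": {"moves": [[[0,0,0],[-0.1,0,-0.02],1],[[0,0,0],[0,0,0],1],[[0,0,0],[0,0,0],1]]}}

```text
clock: 35.83
position: [0.5822, -0.2025, 0.2024]
tool_rot: [[-0.938, 0.347, -0.006], [0.347, 0.938, 0.002], [0.006, -0.0, -1.0]]
wrist_force: [-11.5, 3.6, 6.1]
grip_width: 0.594
```

Request:
{"method": "jog_arm", "body": {"moves": [[[0,0,0],[0,0,0],1],[[0,0,0],[0,0,0],1],[[0,0,0],[0,0,0],1],[[0,0,0],[0,0,0],1],[[0,0,0],[0,0,0],1],[[0,0,0],[0,0,0],1]]}}

```text
clock: 36.58
position: [0.5822, -0.2026, 0.2023]
tool_rot: [[-0.938, 0.347, -0.006], [0.347, 0.938, 0.002], [0.006, -0.0, -1.0]]
wrist_force: [-12.1, 3.4, 6.5]
grip_width: 0.593
```

Request:
{"method": "jog_arm", "body": {"moves": [[[0,0,0],[0.15,0,0],1],[[0,0,0],[0.13,0,0],1],[[0,0,0],[0,0,0],1]]}}

```text
clock: 36.95
position: [0.5822, -0.2025, 0.2023]
tool_rot: [[-0.938, 0.347, -0.001], [0.347, 0.938, 0.0], [0.001, -0.0, -1.0]]
wrist_force: [-4.4, 1.5, 0.8]
grip_width: 0.599
```

Request:
{"method": "jog_arm", "body": {"moves": [[[0,0,0],[0,0,0],0],[[0,0,0],[0,0,0],-0.5],[[0,0,0],[0,0,0],-1],[[0,0,0],[0,0,0],-1],[[0,0,0],[0,0,0],-1],[[0,0,0],[0,0,0],-1]]}}

```text
clock: 37.7
position: [0.5827, -0.2027, 0.2026]
tool_rot: [[-0.938, 0.346, 0.0], [0.346, 0.938, -0.0], [-0.0, -0.0, -1.0]]
wrist_force: [-0.1, -0.7, 0.7]
grip_width: 1.001
```

Request:
{"method": "jog_arm", "body": {"moves": [[[0,0,0],[0,0,-1],-1],[[0,0,0],[0,0,-2.5],-1],[[0,0,0],[0,0,-4],-1],[[0,0,0],[0,0,-4],-1],[[0,0,0],[5,1.5,-1],-1],[[0,0,0],[5,1.5,0],-1],[[0,0,0],[3,2,0],-1],[[0,0,0],[0,0,0],-1],[[0,0,0],[0,0,0],-1]]}}

```text
clock: 38.83
position: [0.4786, -0.1111, 0.3284]
tool_rot: [[-0.938, 0.346, 0.002], [0.346, 0.938, -0.001], [-0.002, -0.0, -1.0]]
wrist_force: [-0.6, -0.3, 0.3]
grip_width: 0.997
```

```bash
python3 - <<'E'
from h import *
st=status.get_state();print(st['position'],st['clock'])
a=snap('scene');b=snap('side');w=snap('wrist')
a2=snap('scene')
print(np.abs(a['image'][160:290,170:260].astype(int)-a2['image'][160:290,170:260]).mean())
def t(s,x,y,w,h,k): return cv2.resize(s['image'][y:y+h,x:x+w,::-1],(w*k,h*k),interpolation=cv2.INTER_CUBIC)
cv2.imwrite('pics/c8.png',np.vstack([np.hstack([t(a,175,170,80,60,5),t(b,210,150,80,60,5)]),np.hstack([cv2.resize(w['image'][:,:,::-1],(400,300)),cv2.resize(a['image'][:,:,::-1],(400,300))])]))
E
```

```text
[ 0.47859848 -0.11105167  0.32838346] 38.825
2.8594586894586893
```

View pics/c8.png

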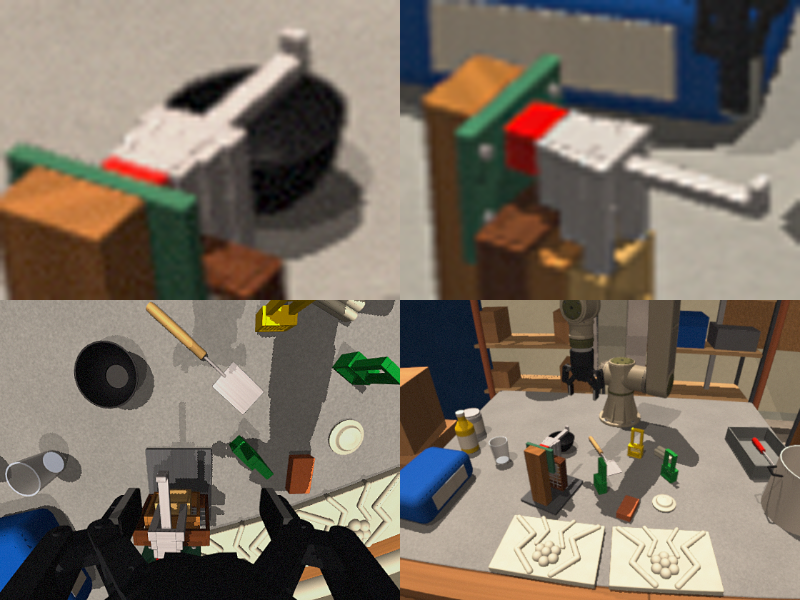

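All three loops sit flush, the collar is on the board, the boxes are nested, and the bystanders are where they were. I'll wait a moment, check that nothing is moving, and hand in.

Request:
{"method": "jog_arm", "body": {"moves": [[[0,0,0],[0,0,0],-1],[[0,0,0],[0,0,0],-1],[[0,0,0],[0,0,0],-1],[[0,0,0],[0,0,0],-1],[[0,0,0],[0,0,0],-1],[[0,0,0],[0,0,0],-1],[[0,0,0],[0,0,0],-1],[[0,0,0],[0,0,0],-1]]}}

```text
clock: 40.02
position: [0.478, -0.1107, 0.3276]
tool_rot: [[-0.938, 0.346, 0.0], [0.346, 0.938, -0.0], [-0.0, -0.0, -1.0]]
wrist_force: [0.8, -0.4, 0.2]
grip_width: 1.004
```

```bash
python3 - <<'E'
from h import *
a=snap('side');b=snap('side')
d=np.abs(a['image'].astype(int)-b['image'])
print('stand',d[150:250,205:290].mean(),'empty bench',d[340:400,300:400].mean(), d[150:250,205:290].max())
job.sign_off()
E
```

```text
stand 1.0719607843137255 empty bench 0.913 12
the job is handed in; nothing more can be done
```

The job is done and handed in at about 40 s, and no check failed. The medium and then the small sieve hang on the arm in front of the large one, meshes towards the stand, one inside the other.

- **Medium:** I pushed it back until the large sieve and the collar stopped hard. While confirming the stop, the wrist force along the arm peaked at about 18.5 N. I then held about 12 N for about 1 s before letting go.
- **Small:** I pushed it until its loop was flush and held about 12 N for about 1 s. The tool stopped about 16.5 mm short of where it had stopped with the medium, against the 16 mm expected for flush loops.
- **Gentleness:** Both sieves touched the arm lightly; the tool pressed down with about 8 N at most on set-down, and 10 N at most while pushing.
- **Last pictures:** They show the collar against the board, the three loops flush, and the other things and look-alikes apparently where they were. Two side pictures taken one after the other differ on the stand (1.07) by little more than on the empty bench (0.91), so nothing visible was still moving. The gripper was open and well clear.
- **Small disagreement:** The collar reached its stop about 2–3 mm deeper than my camera estimate of the stand, which is within the calibration error. I went by the hard stop.

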